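# Stand each clay pot in its own saucer

### The arm

A 6-joint arm with a two-finger parallel gripper is mounted at the origin on the work surface. World frame = base frame: x ahead of the robot, y to its left, z up, the work surface at z = 0. Lengths are in m, angles in rad, forces in N, time in s.
With the tool pointing down it reaches from about 0.325 to 0.9 m from the base axis. Payload 3.5 kg.
Tool frame: the origin (TCP) lies at the very end of the fingers, on their centre line; the grasp point (between the pads) lies 19 mm behind it (ctrl.hold_point_z is the distance from the TCP to the grasp point, in m); z points along the fingers, y is the line along which they close (so a half turn about z gives the same grasp; the last joint's range is limited). The gripper opens to 85 mm and grips with 20 to 120 N. Pads are 22 mm wide; open, the fingers measure 114 mm over their backs; the gripper's body (76 mm by 85 mm) begins 54 mm behind the grasp point. The pads swing forward as they close: fully open they stand 13 mm farther back than shut.
Start: joints at [-0.103, 0.276, -0.026, 1.268, 0, 1.467], TCP at [0.625, -0, 0.231] pointing down, gripper open.
Joint ranges: [-3.12, 3.12], [-0.85, 1.88], [-1.08, 1.24], [-1.95, 2.15], [-1.57, 1.53], [-3.14, 3.14]. Speed limits (rad/s): [2.57, 2.57, 3.14, 3.14, 3.14, 3.14].

### API

Orientations are given as a rotation vector (axis times angle).
In Python, from station import ctrl gives the robot as it stands.
- The arm moves only by the tool carry_out, never from a script. Its argument "increments" is a list of rows, each a list of 7 numbers: the turn, a rotation vector about the tool's x, y, z normalised to -1 to 1, where 1 is 180 degrees, then the shift along the tool's x, y, z normalised to -1 to 1, where 1 is 0.1 m, then the closure, from -1 (fully open) to 1 (shut). A call has 1 to 12 rows; each row is the pose to reach, as a shift and turn from the pose commanded when the call began, along the tool's axes at that moment, turning the shorter way round; what a row does not reach only later rows make up. A row lasts 1/12 s, in which the tool goes at most 41.7 mm and 7.16 degrees, less where a joint would pass 70% of its speed; a pose out of reach is approached as far as the arm can. A call with a number of a shift or a turn outside -1 to 1 is refused whole. A call with a gripper value outside its range is refused whole. The fingers move at their own pace and stop on an object; the grip force is fixed at half the most. Time passes only in rows, so rows that repeat a pose let the fingers close. It gives the time, the measured TCP pose, the force, the opening and the grip force at its end, in the units of the state.
- ctrl.get_state(): the state, without advancing time (a new reading comes with each control period).
- ctrl.capture(name): name is "scene" or "side" or "wrist"; returns the picture (480x640x3 uint8, red, green, blue); there is no depth.
- ctrl.calibration(name): a dict with "fx", "fy", "cx", "cy" (pixels), "k1" (the pictures are not rectified: a ray, as slopes to the right and down, at radius r is drawn at 1 + k1 r^2 times it, then the intrinsics apply), "extrinsics" (4x4, takes a point from camera to world coordinates); the wrist camera has in their place "T_tool_cam" (4x4, takes a point from camera to tool coordinates, whose origin is the TCP and whose axes are the flange's). Camera axes: x right, y up, looking along -z (the intrinsics and any distortion apply to the point x, -y, -z); pixel columns grow to the right and rows downward; lengths in m; the calibration is good to about 2 mm. A picture is of the moment at which its call begins: read the wrist's pose just before it. calibration takes no time and is no camera call.
- ctrl.job_done(): hands the job in; it is judged then, once.
The state is a dict: "clock": time; "q": joint angles; "joint_velocities": joint speeds; "joint_efforts": joint torques, N m; "tool_pos": TCP position; "eef_rot": TCP orientation; "ft_force": force on the tool from outside, world axes, zero at the start; "wrist_torque": the same for the moment, N m; "opening": finger opening in m; "gripper_force": force on a finger pad.
Only numpy, scipy, OpenCV 4.12 (cv2) and the standard library are available. Lean on these libraries where they do the work, as an engineer would, in place of code of your own. Each camera call takes 0.05 s, during which the arm holds its last target. There are 200 camera calls.

### The job

Stand each of the four clay pots in the saucer that matches it in shape and size (large round, small round, square, oblong), upright and flat on the saucer's floor, with the square and the oblong pot turned to line up with their saucers. Set the pots down, do not drop them, and leave the saucers, the blue egg cup and the purple container standing where they are.

Things in the scene. Friction and masses are not known exactly. Their poses are not given: they have to be found in the camera images.
- pot_large: large round clay flower pot, open at the top: 62 mm tall, upright collar 66 mm across over its top 18 mm (wall 4 mm), tapering below to a flat 46 mm base; about 120 g. Origin: centre of its underside; z up. Goes in saucer_large.
- pot_small: small round clay flower pot of the same form: 42 mm tall, collar 42 mm across over its top 13 mm, base 30 mm; about 45 g. Origin: centre of its underside; z up. Goes in saucer_small.
- pot_square: square clay pot, open at the top: 58 mm tall, upright collar 60 x 60 mm over its top 16 mm (wall 5 mm), tapering below to a 48 x 48 mm base; about 150 g. Origin: centre of its underside; x and y square to its sides, z up; it may be turned by any quarter turn. Goes in saucer_square.
- pot_oblong: oblong clay trough, open at the top: 50 mm tall, upright collar 104 mm (along its x) by 54 mm (along its y) over its top 15 mm (wall 5 mm), base 92 x 44 mm; about 200 g. Origin: centre of its underside; x along its length, z up. Starts with its length within 20 degrees of left-right. Goes in saucer_oblong.
- saucer_large: large round clay drip saucer, loose on the lid: 80 mm across the rim, 14 mm tall, floor 5 mm thick and 66 mm wide inside the rim; about 100 g. Origin: centre of its underside; z up.
- saucer_small: small round clay drip saucer, loose: 58 mm across the rim, 14 mm tall, floor 5 mm thick and 46 mm wide inside the rim; about 50 g. Origin: centre of its underside; z up.
- saucer_square: square clay drip saucer, loose: 75 x 75 mm over the rim, 14 mm tall, floor 5 mm thick and 64 x 64 mm inside the rim; about 90 g. Origin: centre of its underside; x and y square to its sides, z up.
- saucer_oblong: oblong clay drip saucer, loose: 119 mm (along its x) by 71 mm (along its y) over the rim, 14 mm tall, floor 5 mm thick and 108 x 60 mm inside the rim; about 140 g. Origin: centre of its underside; x along its length, z up.
- egg_cup: blue ceramic egg cup, a bystander, loose: 62 mm tall, 48 mm across, foot 40 mm across. Origin: centre of its underside; z up.
- flip_box: purple plastic container with a closed flip-top lid, a bystander, loose: 54 x 78 mm (its x by its y), 52 mm tall. Origin: centre of its underside; z up. This, the pots, saucers and egg cup stand on the flat grey planter lid, its top 25 mm above the bench (z = 0.025), their centres at least 130 mm apart.
Not all that is in view belongs to the job. What is shaped like the pot_oblong but yellow is not meant.

How it is judged:
At the end, for the whole second after the job is handed in: Each pot rests in the saucer of its own shape and size: centres within 12 mm, underside 2 to 8.5 mm above the saucer's (on its floor), both upright within 4.5 degrees; square pot (any quarter turn) and oblong pot within 15 degrees of the saucer's sides; all at rest (horizontal distance between pot_large and saucer_large below 0.012 m and z of pot_large in the frame of saucer_large between 0.002 and 0.0085 m and angle between each of pot_large, saucer_large, pot_small, saucer_small, pot_square, saucer_square, pot_oblong, saucer_oblong's own z axis and vertical below 0.08 rad and linear speed of each of pot_large, pot_small, pot_square, pot_oblong below 0.02 m/s and angular speed of each of pot_large, pot_small, pot_square, pot_oblong below 0.3 rad/s and horizontal distance between pot_small and saucer_small below 0.012 m and z of pot_small in the frame of saucer_small between 0.002 and 0.0085 m and horizontal distance between pot_square and saucer_square below 0.012 m and z of pot_square in the frame of saucer_square between 0.002 and 0.0085 m and horizontal distance between pot_oblong and saucer_oblong below 0.012 m and z of pot_oblong in the frame of saucer_oblong between 0.002 and 0.0085 m and (angle between the x axis of pot_square and the x axis of saucer_square, either way round below 0.26 rad or angle between the x axis of pot_square and the y axis of saucer_square, either way round below 0.26 rad) and angle between the x axis of pot_oblong and the x axis of saucer_oblong, either way round below 0.26 rad); the robot touches nothing.
It fails at once if a saucer is shoved more than 30 mm from its place (distance of any of saucer_large, saucer_small, saucer_square, saucer_oblong from where it was at the start of the episode above 0.03 m).
It fails at once if the egg cup or the purple container is moved more than 30 mm or knocked over (distance of any of egg_cup, flip_box from where it was at the start of the episode above 0.03 m or angle between any of egg_cup, flip_box's own z axis and vertical above 0.6 rad).
It fails at once if a pot is dropped: it falls freely, touching nothing, faster than 0.7 m/s (a fall of about 25 mm) ((contact force between pot_large and anything else below 0.01 N and linear speed of pot_large above 0.7 m/s) or (contact force between pot_small and anything else below 0.01 N and linear speed of pot_small above 0.7 m/s) or (contact force between pot_square and anything else below 0.01 N and linear speed of pot_square above 0.7 m/s) or (contact force between pot_oblong and anything else below 0.01 N and linear speed of pot_oblong above 0.7 m/s)).
It also fails if it takes over 93 s, if anything falls off the work surface, if the arm or the gripper's body presses on something with over 40 N, if the wrist force passes 120 N, or if a joint passes its speed limit or range.

## Working session

There is one attempt and no reset: what is moved stays moved. The work goes in short steps, Python scripts to look and compute and a tool call to move; the robot and the scene stay as the last step left them, time stands still between calls to the robot, and variables do not carry over. Pictures are saved under pics/ and viewed, at most 14 in all, crops included, and the job is handed in when it is done.

Besides the shell and the picture viewer there is one more tool, called by a JSON object that holds its "method" and its "body". carry_out: Moves the arm, as the interface text tells. Scaled input: -1 to 1 covers 0.1 m each way for a shift and 180 degrees each way for a turn. Its arguments: {"type":"object","properties":{"increments":{"type":"array","items":{"type":"array","items":{"type":"number"}}}},"required":["increments"]}

```bash
ls; mkdir -p pics; python3 - <<'E'
from station import ctrl
import cv2
print(ctrl.get_state())
for n in ("scene","side","wrist"):
    print(n,ctrl.calibration(n)); cv2.imwrite(f"pics/{n}0.png",ctrl.capture(n)[...,::-1])
E
```

```text
pics
{'clock': 0.0, 'q': array([-1.03410275e-01,  2.77151019e-01, -2.78612840e-02,  1.26799350e+00,
        6.12408428e-06,  1.46741664e+00]), 'joint_velocities': array([ 6.42124323e-04,  1.12122023e-03, -1.87161522e-03,  8.03250059e-05,
        4.86387652e-04, -1.95959930e-03]), 'joint_efforts': array([-1.23772923e-03, -4.45513523e+01,  2.95201170e+01,  1.64704624e-02,
       -2.18722530e-04, -1.59438730e-05]), 'tool_pos': array([6.24236401e-01, 6.46599678e-05, 2.30157733e-01]), 'eef_rot': array([-2.22025931e+00, -2.22019138e+00,  2.17905800e-03]), 'ft_force': array([-0.48314846,  0.67955584,  0.63691143]), 'wrist_torque': array([0.02353819, 0.00470883, 0.02388262]), 'gripper_force': 0.0, 'opening': 0.08542085528773587}
scene {'fx': 611.7137897754939, 'fy': 611.7137897754939, 'cx': 326.75118507676933, 'cy': 239.06881723293137, 'k1': 0.02383119176334572, 'extrinsics': array([[ 0.72330242, -0.38919068,  0.57040707,  1.11690713],
       [ 0.69017972,  0.38109325, -0.61515843, -0.76708336],
       [ 0.02203564,  0.83862897,  0.54425718,  0.72283853],
       [ 0.        ,  0.        ,  0
[... 217 characters left out ...]
0808166,  0.30943212],
       [-0.13660229, -0.55422476,  0.82108144,  0.86804945],
       [ 0.009095  ,  0.82811452,  0.56048517,  0.67380789],
       [ 0.        ,  0.        ,  0.        ,  1.        ]])}
wrist {'fx': 391.0308141629394, 'fy': 391.0308141629394, 'cx': 312.82514916954426, 'cy': 243.16185989039235, 'k1': -0.06771342839020822, 'T_tool_cam': array([[ 4.05441093e-04,  9.56865881e-01,  2.90529726e-01,
         7.51388485e-02],
       [ 9.99999885e-01, -3.13724717e-04, -3.62264372e-04,
         3.42772136e-04],
       [-2.55492061e-04,  2.90529840e-01, -9.56865898e-01,
        -1.42842722e-01],
       [ 0.00000000e+00,  0.00000000e+00,  0.00000000e+00,
         1.00000000e+00]])}
```

View pics/scene0.png

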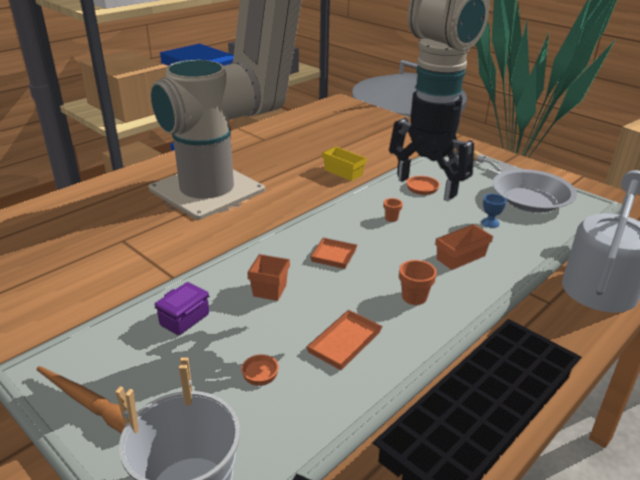

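View pics/side0.png

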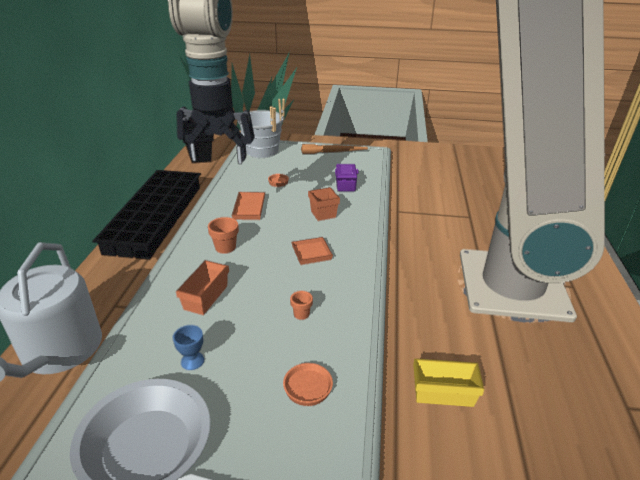

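The pots are at scene pixels large (417,282), small (393,210), square (269,277) and oblong (464,246). The saucers are at large (422,185), small (260,369), square (334,252) and oblong (345,338).

Things that could be mistaken for the target:
- **Oblong pot:** the yellow trough at (344,163), the oblong saucer (345,338) and the square pot (269,277). I choose the clay one at (464,246).
- **Other clay-coloured items:** the carrot or wooden handle at (85,400).

Next I'll get coarse positions.

```bash
cat > h.py <<'E'
import numpy as np, cv2
from scipy.spatial.transform import Rotation as R
from station import ctrl
def ray(name,px,st=None):
    c=ctrl.calibration(name)
    px=np.atleast_2d(px).astype(float)
    d=(px-[c['cx'],c['cy']])/[c['fx'],c['fy']]
    u=d.copy()
    for _ in range(10): u=d/(1+c['k1']*(u**2).sum(1,keepdims=True))
    v=np.c_[u[:,0],-u[:,1],-np.ones(len(u))]
    if name=='wrist':
        T=np.eye(4);T[:3,:3]=R.from_rotvec(st['eef_rot']).as_matrix();T[:3,3]=st['tool_pos'];T=T@c['T_tool_cam']
    else: T=c['extrinsics']
    return T[:3,3],v@T[:3,:3].T
def plane(name,px,z,st=None):
    o,d=ray(name,px,st); return o+d*((z-o[2])/d[:,2])[:,None]
def mask(im):
    h=cv2.cvtColor(im,cv2.COLOR_RGB2HSV)
    m=((h[...,0]<14)|(h[...,0]>175))&(h[...,1]>140)&(h[...,2]>50)
    return cv2.morphologyEx(m.astype('uint8')*255,cv2.MORPH_OPEN,np.ones((3,3)))
def blobs(im,amin=100):
    cs,_=cv2.findContours(mask(im),cv2.RETR_EXTERNAL,cv2.CHAIN_APPROX_NONE)
    return [c[:,0] for c in cs if cv2.contourArea(c)>amin]
E
python3 - <<'E'
from h import *
print(ctrl.hold_point_z)
Z={'pl':.056,'ps':.046,'pq':.054,'po':.05,'s':.034}
P={'pl':((417,282),(223,236)),'ps':((393,210),(301,305)),'pq':((269,277),(323,204)),'po':((464,246),(203,287)),
 'sl':((422,185),(308,384)),'ss':((260,369),(278,180)),'sq':((334,252),(312,250)),'so':((345,338),(249,205))}
for i,n in enumerate(("scene","side")):
    im=cv2.imread(f"pics/{n}0.png")[...,::-1]
    B=blobs(im)
    for k,p in P.items():
        for c in B:
            if cv2.pointPolygonTest(c.reshape(-1,1,2),tuple(map(float,p[i])),False)>=0:
                M=cv2.moments(c); ce=(M['m10']/M['m00'],M['m01']/M['m00'])
                w=plane(n,ce,Z.get(k,.034))[0]
                q=plane(n,c,Z.get(k,.034))[:,:2].astype('f4'); r=cv2.minAreaRect(q)
                print(n,k,np.round(w[:2],3),'r',round(float(np.hypot(*w[:2])),3),np.round(r[1],3),round(r[2]))
    if i==0:
        for nm,p,z in(('egg',(491,226),.025),('box',(183,308),.05),('pan',(535,188),.03),('bucket',(180,420),.1)): print(nm,plane(n,p,z)[0].round(3))
E
```

```text
0.0187
scene pl [0.628 0.003] r 0.628 [0.065 0.129] 38
scene ps [0.424 0.19 ] r 0.464 [0.034 0.094] 39
scene pq [ 0.428 -0.178] r 0.463 [0.07  0.127] 40
scene po [0.619 0.169] r 0.642 [0.151 0.092] 78
scene sl [0.39 0.35] r 0.524 [0.07  0.085] 37
scene ss [ 0.578 -0.331] r 0.666 [0.054 0.058] 45
scene sq [ 0.438 -0.016] r 0.438 [0.074 0.081] 24
scene so [ 0.624 -0.188] r 0.652 [0.072 0.124] 7
egg [0.601 0.317 0.025]
box [ 0.389 -0.338  0.05 ]
pan [0.587 0.54  0.03 ]
bucket [ 0.625 -0.503  0.1  ]
side pl [ 0.626 -0.08 ] r 0.631 [0.263 0.096] 80
side ps [0.43  0.177] r 0.465 [0.038 0.072] 8
side pq [ 0.434 -0.19 ] r 0.474 [0.072 0.141] 14
side sl [0.39  0.351] r 0.525 [0.074 0.08 ] 7
side sq [ 0.437 -0.013] r 0.437 [0.073 0.083] 24
side so [ 0.637 -0.114] r 0.647 [0.273 0.1  ] 80
```

View pics/wrist0.png

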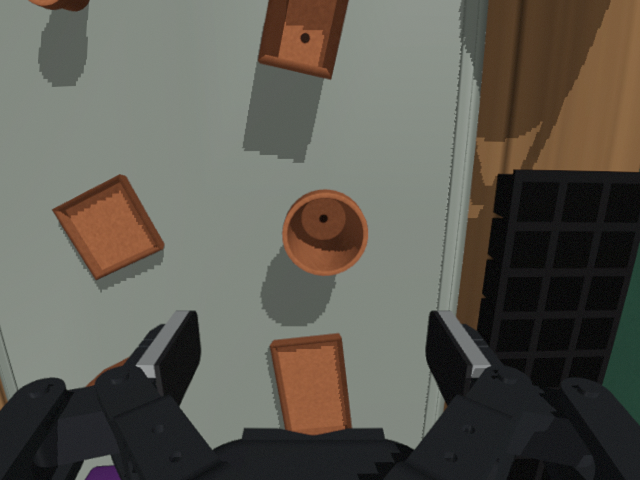

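The wrist view shows the large pot at (325,232), the square saucer at (108,227), the near end of the oblong pot at (303,35) and the oblong saucer at (310,385). The close crop confirms the round and oblong choices. I'll measure from here and then move left for the rest.

```bash
cat >> h.py <<'E'
H={'pl':.087,'ps':.067,'pq':.083,'po':.075,'s':.039}
def meas(im,st,pts):
    "pts: {kind:pixel}; outline cast on the top plane, min rect / circle"
    B=blobs(im)
    for k,p in pts.items():
        for c in B:
            if cv2.pointPolygonTest(c.reshape(-1,1,2),tuple(map(float,p)),True)>=-6:
                q=plane('wrist',c,H.get(k,.039),st)[:,:2].astype('f4'); r=cv2.minAreaRect(q)
                print(k,'rect c',np.round(r[0],4),'size',np.round(r[1],3),'ang',round(r[2],1),'| circ',np.round(cv2.minEnclosingCircle(q)[0],4),round(cv2.minEnclosingCircle(q)[1]*2,4),'px',c.min(0),c.max(0))
def look(tag,pts={}):
    st=ctrl.get_state(); im=ctrl.capture('wrist'); cv2.imwrite(f'pics/{tag}.png',im[...,::-1])
    print(st['clock'],st['tool_pos'].round(4),st['eef_rot'].round(3)); meas(im,st,pts)
    return st,im
def topx(xyz,st):
    "world points -> wrist pixel"
    c=ctrl.calibration('wrist');T=np.eye(4);T[:3,:3]=R.from_rotvec(st['eef_rot']).as_matrix();T[:3,3]=st['tool_pos'];T=np.linalg.inv(T@c['T_tool_cam'])
    p=T[:3,:3]@np.array(xyz)+T[:3,3]; u=np.array([p[0],-p[1]])/-p[2]; u*=1+c['k1']*(u@u); return u*c['fx']+[c['cx'],c['cy']]
E
python3 - <<'E'
from h import *
st=ctrl.get_state(); im=cv2.imread('pics/wrist0.png')[...,::-1]
meas(im,st,{'pl':(325,250),'sq':(108,227),'so':(310,385),'po':(305,60)})
E
```

```text
pl rect c [ 0.6338 -0.0039] size [0.064 0.066] ang 0.0 | circ [ 0.6336 -0.0039] 0.0669 px [283 190] [367 274]
sq rect c [ 0.4404 -0.0123] size [0.078 0.074] ang 24.3 | circ [ 0.4401 -0.013 ] 0.1039 px [ 54 176] [162 278]
so rect c [ 0.6237 -0.1803] size [0.069 0.119] ang 7.0 | circ [ 0.6254 -0.1779] 0.1302 px [271 334] [350 434]
po rect c [0.6168 0.139 ] size [0.053 0.053] ang 77.7 | circ [0.6172 0.1394] 0.0735 px [259   0] [347  77]
```

{"method": "carry_out", "body": {"increments": [[0,0,0,0.4,-0.2,-0.2,-1],[0,0,0,0.8,-0.4,-0.4,-1],[0,0,0,1,-0.5,-0.5,-1],[0,0,0,1,-0.5,-0.5,-1]]}}

```text
clock: 0.48
tool_pos: [0.5737, 0.1046, 0.285]
eef_rot: [2.216, 2.227, 0.007]
ft_force: [0.0, -0.3, 0.4]
opening: 0.0856
gripper_force: 0.0
```

{"method": "carry_out", "body": {"increments": [[0,0,0,0.4,0,0,-1],[0,0,0,0.8,0,0,-1],[0,0,0,1,0,0,-1],[0,0,0,1,0,0,-1],[0,0,0,1,0,0,-1],[0,0,0,1,0,0,-1]]}}

```text
clock: 0.98
tool_pos: [0.5749, 0.1993, 0.2808]
eef_rot: [2.222, 2.221, -0.002]
ft_force: [0.4, 0.5, -0.0]
opening: 0.0852
gripper_force: 0.0
```

```bash
python3 - <<'E'
from h import *
s,im=look('w1')
for k,(x,y) in dict(po=(.62,.17),ps=(.427,.185),sl=(.39,.35)).items():
    p=topx((x,y,.04),s); print(k,p.round()); meas(im,s,{k:p})
E
```

```text
0.9833 [0.5749 0.1993 0.2808] [ 2.222e+00  2.221e+00 -2.000e-03]
po [357. 232.]
po rect c [0.6219 0.1664] size [0.105 0.054] ang 77.4 | circ [0.6221 0.166 ] 0.1156 px [324 186] [405 300]
ps [167. 217.]
ps rect c [0.4319 0.1856] size [0.041 0.047] ang 89.7 | circ [0.433  0.1875] 0.0497 px [138 202] [185 244]
sl [111.  43.]
sl rect c [0.3909 0.3502] size [0.073 0.078] ang 87.3 | circ [0.3912 0.3518] 0.0797 px [72  0] [154  84]
```

The sizes match the given ones: the oblong pot measures 105×54 mm, the large saucer 78 mm and the small pot about 42 mm. I'll take the oblong pot first, at (0.622, 0.166) with its length 12.6° off y.

{"method": "carry_out", "body": {"increments": [[0,0,0.035,-0.15,0.2,0.35,-1],[0,0,0.07,-0.33,0.47,0.7,-1],[0,0,0.07,-0.33,0.47,1,-1],[0,0,0.07,-0.33,0.47,1,-1]]}}

```text
clock: 1.37
tool_pos: [0.6184, 0.1633, 0.1731]
eef_rot: [-2.451, -1.956, 0.018]
ft_force: [-2.1, -0.3, -1.5]
opening: 0.0851
gripper_force: 0.0
```

{"method": "carry_out", "body": {"increments": [[0,0,0,0,0,0.35,-1],[0,0,0,0,0,0.7,-1],[0,0,0,0,0,0.95,-1],[0,0,0,0,0,0.95,-1],[0,0,0,0,0,0.95,-1],[0,0,0,0,0,0.95,-1]]}}

```text
clock: 1.87
tool_pos: [0.6236, 0.1669, 0.0889]
eef_rot: [2.451, 1.963, 0.005]
ft_force: [0.9, -0.1, 1.0]
opening: 0.085
gripper_force: 0.0
```

```bash
python3 - <<'E'
from h import *
s,im=look('w2',{'po':(313,260)})
print(R.from_rotvec(s['eef_rot']).as_matrix().round(3))
E
```

```text
1.8667 [0.6236 0.1669 0.0889] [2.451 1.963 0.005]
po rect c [0.6228 0.1661] size [0.105 0.053] ang 77.5 | circ [0.6223 0.1661] 0.1167 px [245 186] [376 403]
[[ 0.219  0.976  0.003]
 [ 0.976 -0.219  0.001]
 [ 0.001  0.003 -1.   ]]
```

View pics/w2.png

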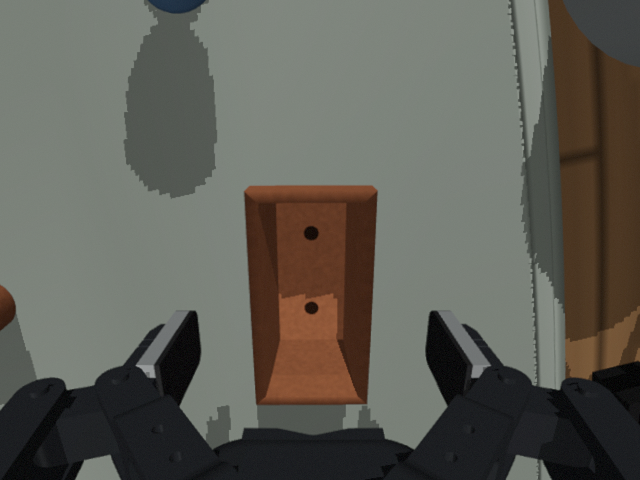

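The oblong pot is aligned at (311,295), between the pads. I'll descend and grip.

{"method": "carry_out", "body": {"increments": [[0,0,0,0,0,0.2,-1],[0,0,0,0,0,0.43,-1],[0,0,0,0,0,0.43,-1],[0,0,0,0,0,0.43,-1],[0,0,0,0,0,0.43,1],[0,0,0,0,0,0.43,1],[0,0,0,0,0,0.43,1],[0,0,0,0,0,0.43,1],[0,0,0,0,0,0.43,1],[0,0,0,0,0,0.43,1],[0,0,0,0,0,0.43,1],[0,0,0,0,0,0.43,1]]}}

```text
clock: 2.92
tool_pos: [0.6239, 0.1674, 0.0457]
eef_rot: [2.45, 1.963, 0.006]
ft_force: [-0.3, 0.6, 5.7]
opening: 0.053
gripper_force: 64.9
```

{"method": "carry_out", "body": {"increments": [[0,0,0,0,0,0,1],[0,0,0,0,0,0,1],[0,0,0,0,0,-0.1,1],[0,0,0,0,0,-0.25,1],[0,0,0,0,0,-0.5,1],[0,0,0,0,0,-0.75,1],[0,0,0,0,0,-1,1],[0,0,0,0,0,-1,1]]}}

```text
clock: 3.58
tool_pos: [0.6256, 0.1676, 0.1496]
eef_rot: [2.448, 1.961, 0.013]
ft_force: [1.9, -0.2, -1.4]
opening: 0.0533
gripper_force: 64.0
```

{"method": "carry_out", "body": {"increments": [[0,0,-0.03,-0.15,0.03,0,1],[0,0,-0.07,-0.4,0.09,0,1],[0,0,-0.109,-0.65,0.15,0,1],[0,0,-0.109,-0.9,0.2,0,1],[0,0,-0.109,-0.9,0.2,0,1],[0,0,-0.109,-0.9,0.2,0,1]]}}

```text
clock: 4.08
tool_pos: [0.6209, 0.0736, 0.1423]
eef_rot: [-2.083, -2.349, 0.002]
ft_force: [0.1, 1.2, -2.3]
opening: 0.0528
gripper_force: 63.9
```

{"method": "carry_out", "body": {"increments": [[0,0,0,-0.2,-0.02,0,1],[0,0,0,-0.45,-0.05,0,1],[0,0,0,-0.7,-0.09,0,1],[0,0,0,-0.9,-0.11,0,1]]}}

```text
clock: 4.42
tool_pos: [0.6212, -0.016, 0.1426]
eef_rot: [-2.079, -2.353, 0.001]
ft_force: [0.2, 0.2, -2.9]
opening: 0.0532
gripper_force: 63.9
```

{"method": "carry_out", "body": {"increments": [[0,0,0,-0.25,-0.03,0,1],[0,0,0,-0.5,-0.06,0,1],[0,0,0,-0.7,-0.09,0,1],[0,0,0,-0.9,-0.11,0,1]]}}

```text
clock: 4.75
tool_pos: [0.6215, -0.1064, 0.1426]
eef_rot: [-2.079, -2.353, 0.0]
ft_force: [-0.4, -0.4, -2.7]
opening: 0.0532
gripper_force: 63.9
```

```bash
python3 - <<'E'
from h import *
im=ctrl.capture('side'); cv2.imwrite('pics/s1.png',im[...,::-1])
s=ctrl.get_state(); print(s['tool_pos'],R.from_rotvec(s['eef_rot']).as_matrix().round(3))
im=cv2.imread('pics/scene0.png')[...,::-1]
for c in blobs(im):
    if cv2.pointPolygonTest(c.reshape(-1,1,2),(345.,338.),False)>=0:
        a=cv2.approxPolyDP(cv2.convexHull(c.reshape(-1,1,2)),4,True)[:,0]; print(np.c_[a,plane('scene',a,.039)[:,:2].round(4)])
E
```

```text
[ 0.62215602 -0.11036836  0.14270959] [[-0.12   0.993 -0.   ]
 [ 0.993  0.12  -0.003]
 [-0.003 -0.001 -1.   ]]
[[ 3.790e+02  3.260e+02  6.482e-01 -1.262e-01]
 [ 3.420e+02  3.670e+02  6.688e-01 -2.413e-01]
 [ 3.080e+02  3.490e+02  6.030e-01 -2.503e-01]
 [ 3.470e+02  3.120e+02  5.855e-01 -1.373e-01]]
```

{"method": "carry_out", "body": {"increments": [[0,0,0,-0.25,-0.03,0,1],[0,0,0,-0.5,-0.06,0,1],[0,0,0,-0.7,-0.09,0,1],[0,0,0,-0.9,-0.11,0,1]]}}

```text
clock: 5.13
tool_pos: [0.6219, -0.1969, 0.1426]
eef_rot: [-2.079, -2.353, -0.0]
ft_force: [0.3, 0.6, -2.4]
opening: 0.0532
gripper_force: 63.9
```

{"method": "carry_out", "body": {"increments": [[0,0,0,-0.25,-0.03,0,1],[0,0,0,-0.5,-0.06,0,1],[0,0,0,-0.7,-0.08,0,1],[0,0,0,-0.8,-0.09,0,1],[0,0,0,-0.8,-0.09,0,1],[0,0,0,-0.8,-0.09,0,1]]}}

```text
clock: 5.63
tool_pos: [0.6228, -0.2766, 0.1427]
eef_rot: [-2.08, -2.352, -0.001]
ft_force: [0.2, 0.6, -3.0]
opening: 0.053
gripper_force: 63.9
```

```bash
python3 - <<'E'
from h import *
s,im=look('w3')
for k,(x,y) in dict(so=(.624,-.186),ss=(.578,-.331),pq=(.43,-.18)).items():
    p=topx((x,y,.035),s); print(k,p.round()); meas(im,s,{k:p})
E
```

```text
5.6333 [ 0.6228 -0.2766  0.1427] [-2.080e+00 -2.352e+00 -1.000e-03]
so [332. 101.]
so rect c [ 0.6243 -0.187 ] size [0.07  0.113] ang 7.1 | circ [ 0.6244 -0.1871] 0.1322 px [273   0] [394 195]
ss [240. 308.]
ss rect c [ 0.6209 -0.3419] size [0.137 0.182] ang 7.1 | circ [ 0.6307 -0.342 ] 0.21 px [200 204] [402 433]
pq [21. 57.]
pq rect c [ 0.4753 -0.1856] size [0.056 0.044] ang 87.5 | circ [ 0.4672 -0.1862] 0.0617 px [0 0] [ 82 113]
```

View pics/w3.png

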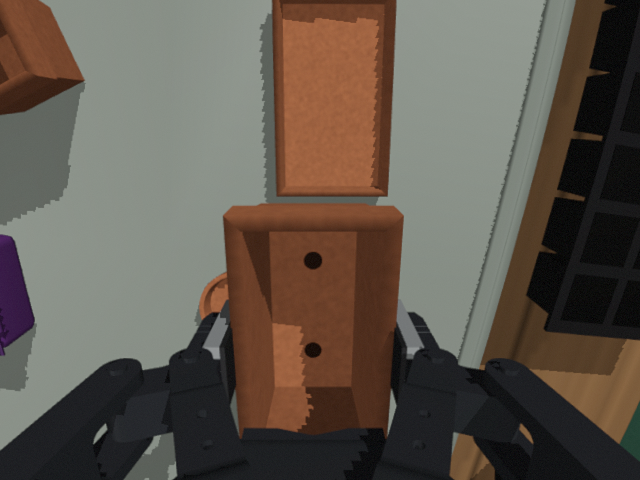

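The oblong saucer's near edge is at row 195 and its far end is clipped at row 0. That puts its centre at about (0.624,-0.183), turned 7°, which matches the pot. I'll go back over it and lower.

{"method": "carry_out", "body": {"increments": [[0,0,0,0.2,0.03,0,1],[0,0,0,0.45,0.06,0,1],[0,0,0,0.7,0.1,0,1],[0,0,0,0.94,0.125,0,1],[0,0,0,0.94,0.125,0,1],[0,0,0,0.94,0.125,0,1],[0,0,0,0.94,0.125,0,1]]}}

```text
clock: 6.27
tool_pos: [0.6239, -0.1818, 0.1434]
eef_rot: [2.079, 2.355, -0.0]
ft_force: [0.5, 0.2, -2.9]
opening: 0.0533
gripper_force: 63.9
```

{"method": "carry_out", "body": {"increments": [[0,0,0,0,0,0.2,1],[0,0,0,0,0,0.4,1],[0,0,0,0,0,0.6,1],[0,0,0,0,0,0.75,1],[0,0,0,0,0,0.85,1],[0,0,0,0,0,0.85,1],[0,0,0,0,0,0.85,1],[0,0,0,0,0,0.85,1]]}}

```text
clock: 6.93
tool_pos: [0.6249, -0.1836, 0.0595]
eef_rot: [2.08, 2.351, 0.001]
ft_force: [-0.0, 0.1, -3.1]
opening: 0.0532
gripper_force: 63.8
```

{"method": "carry_out", "body": {"increments": [[0,0,0,0,0,0.02,1],[0,0,0,0,0,0.04,1],[0,0,0,0,0,0.06,1],[0,0,0,0,0,0.07,1],[0,0,0,0,0,0.07,1],[0,0,0,0,0,0.07,1]]}}

```text
clock: 7.43
tool_pos: [0.6238, -0.1828, 0.0513]
eef_rot: [-2.081, -2.353, 0.0]
ft_force: [0.1, 0.3, -2.6]
opening: 0.0533
gripper_force: 63.9
```

```bash
python3 - <<'E'
from h import *
im=ctrl.capture('side')[120:260,150:390]; cv2.imwrite('pics/s2.png',cv2.resize(im[...,::-1],None,fx=3,fy=3))
E
```

```text
(no output)
```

View pics/s2.png

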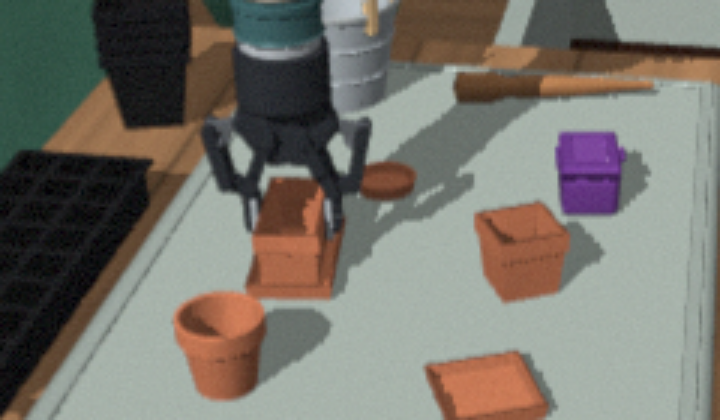

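The side view shows the oblong pot inside its saucer, just above the floor. I'll lower the last millimetres.

{"method": "carry_out", "body": {"increments": [[0,0,0,0,0,0.008,1],[0,0,0,0,0,0.016,1],[0,0,0,0,0,0.016,1],[0,0,0,0,0,0.016,1]]}}

```text
clock: 7.82
tool_pos: [0.6241, -0.183, 0.0508]
eef_rot: [2.081, 2.353, 0.0]
ft_force: [-3.4, 1.3, 5.6]
opening: 0.0527
gripper_force: 64.7
```

{"method": "carry_out", "body": {"increments": [[0,0,0,0,0,0,-0.2],[0,0,0,0,0,0,-0.6],[0,0,0,0,0,0,-1],[0,0,0,0,0,0,-1],[0,0,0,0,0,0,-1],[0,0,0,0,0,0,-1],[0,0,0,0,0,-0.2,-1],[0,0,0,0,0,-0.5,-1],[0,0,0,0,0,-0.9,-1],[0,0,0,0,0,-1,-1]]}}

```text
clock: 8.65
tool_pos: [0.6274, -0.1842, 0.1561]
eef_rot: [2.075, 2.347, 0.005]
ft_force: [0.7, -0.9, 1.9]
opening: 0.0851
gripper_force: 0.0
```

{"method": "carry_out", "body": {"increments": [[0,0,0,-0.05,-0.35,-0.35,-1],[0,0,0,-0.1,-0.7,-0.5,-1],[0,0,0,-0.16,-1,-0.5,-1]]}}

```text
clock: 8.9
tool_pos: [0.5284, -0.2123, 0.2041]
eef_rot: [2.074, 2.349, 0.002]
ft_force: [-0.4, -2.1, -0.1]
opening: 0.0851
gripper_force: 0.0
```

{"method": "carry_out", "body": {"increments": [[0,0,0,-0.05,-0.35,0,-1],[0,0,0,-0.1,-0.7,0,-1],[0,0,0,-0.16,-1,0,-1],[0,0,0,-0.16,-1,0,-1],[0,0,0,-0.16,-1,0,-1],[0,0,0,-0.16,-1,0,-1],[0,0,0,-0.16,-1,0,-1]]}}

```text
clock: 9.48
tool_pos: [0.4303, -0.2392, 0.1999]
eef_rot: [2.08, 2.353, 0.001]
ft_force: [0.8, 0.3, 0.9]
opening: 0.0852
gripper_force: 0.0
```

```bash
python3 - <<'E'
from h import *
s,im=look('w4')
for k,(x,y,z) in dict(po=(.624,-.183,.07),so=(.624,-.183,.035),ss=(.578,-.331,.035),pq=(.43,-.18,.05),sq=(.4403,-.0125,.035)).items():
    p=topx((x,y,z),s); print(k,p.round()); meas(im,s,{k:p})
E
```

```text
9.4833 [ 0.4303 -0.2392  0.1999] [2.080e+00 2.353e+00 1.000e-03]
po [586. 191.]
po rect c [ 0.6105 -0.1845] size [0.09  0.111] ang 7.1 | circ [ 0.6109 -0.1851] 0.1396 px [505 109] [639 265]
so [558. 184.]
so rect c [ 0.6359 -0.1872] size [0.102 0.126] ang 7.1 | circ [ 0.6364 -0.1879] 0.1584 px [505 109] [639 265]
ss [462. 339.]
pq [321. 148.]
pq rect c [ 0.4332 -0.1805] size [0.059 0.059] ang 28.9 | circ [ 0.4333 -0.1804] 0.0815 px [270  92] [383 208]
sq [367. -96.]
```

View pics/w4.png

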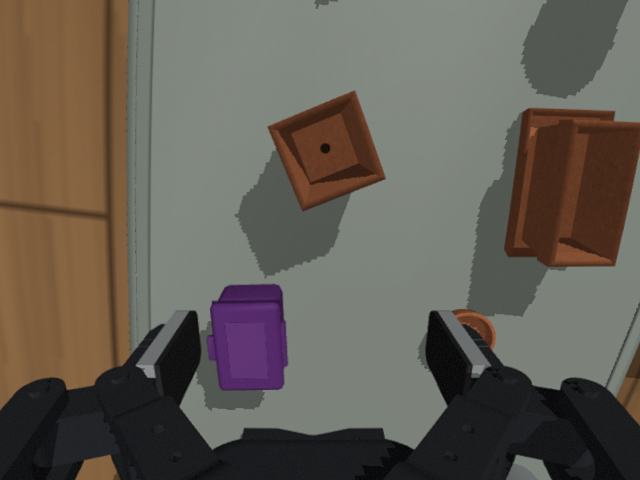

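The square pot is at (326,150), world (0.433,-0.1805), turned 28.9°. The oblong pot stands in its saucer at (570,190), and the purple box at (248,335) is clear. I'll grasp the square pot.

{"method": "carry_out", "body": {"increments": [[0,0,-0.035,0.2,0.03,0.3,-1],[0,0,-0.07,0.4,0.06,0.6,-1],[0,0,-0.1,0.58,0.1,0.9,-1],[0,0,-0.122,0.58,0.1,1,-1],[0,0,-0.122,0.58,0.1,1,-1],[0,0,-0.122,0.58,0.1,1,-1],[0,0,-0.122,0.58,0.1,1,-1]]}}

```text
clock: 10.12
tool_pos: [0.4339, -0.1811, 0.1009]
eef_rot: [1.595, 2.704, -0.0]
ft_force: [0.5, -1.2, -0.2]
opening: 0.0854
gripper_force: 0.0
```

```bash
python3 - <<'E'
from h import *
s,im=look('w5',{'pq':(313,300)}); print(R.from_rotvec(s['eef_rot']).as_matrix().round(3))
E
```

```text
10.1167 [ 0.4339 -0.1811  0.1009] [ 1.595  2.704 -0.   ]
pq rect c [ 0.4315 -0.1775] size [0.059 0.066] ang 28.8 | circ [ 0.4329 -0.1797] 0.0848 px [241 217] [379 354]
[[-0.484  0.875  0.002]
 [ 0.875  0.484 -0.001]
 [-0.002  0.001 -1.   ]]
```

{"method": "carry_out", "body": {"increments": [[0,0,0,0,0,0.2,-1],[0,0,0,0,0,0.4,-1],[0,0,0,0,0,0.47,-1],[0,0,0,0,0,0.47,-1],[0,0,0,0,0,0.47,-1],[0,0,0,0,0,0.47,1],[0,0,0,0,0,0.47,1],[0,0,0,0,0,0.47,1],[0,0,0,0,0,0.47,1],[0,0,0,0,0,0.47,1],[0,0,0,0,0,0.47,1],[0,0,0,0,0,0.47,1]]}}

```text
clock: 11.17
tool_pos: [0.4335, -0.1813, 0.0543]
eef_rot: [1.593, 2.704, -0.001]
ft_force: [-0.1, -0.7, 5.9]
opening: 0.0588
gripper_force: 65.4
```

{"method": "carry_out", "body": {"increments": [[0,0,0,0,0,0,1],[0,0,0,0,0,-0.1,1],[0,0,0,0,0,-0.25,1],[0,0,0,0,0,-0.5,1],[0,0,0,0,0,-0.75,1],[0,0,0,0,0,-0.75,1],[0,0,0,0,0,-0.75,1],[0,0,0,0,0,-0.75,1],[0,0,0,0,0,-0.75,1]]}}

```text
clock: 11.92
tool_pos: [0.4309, -0.1795, 0.1265]
eef_rot: [-1.594, -2.704, -0.0]
ft_force: [-0.2, -0.5, -2.1]
opening: 0.0589
gripper_force: 64.8
```

{"method": "carry_out", "body": {"increments": [[0,0,0,0.2,0.15,0,1],[0,0,0,0.45,0.35,0,1],[0,0,0,0.7,0.55,0,1],[0,0,0,0.9,0.7,0,1],[0,0,0,0.9,0.7,0,1]]}}

```text
clock: 12.33
tool_pos: [0.4481, -0.0637, 0.126]
eef_rot: [-1.587, -2.706, -0.002]
ft_force: [-0.3, 0.0, -1.0]
opening: 0.059
gripper_force: 65.0
```

{"method": "carry_out", "body": {"increments": [[0,0,0.013,0.2,0.07,0,1],[0,0,0.026,0.4,0.14,0,1],[0,0,0.026,0.53,0.18,0,1],[0,0,0.026,0.53,0.18,0.1,1],[0,0,0.026,0.53,0.18,0.1,1],[0,0,0.026,0.53,0.18,0.1,1],[0,0,0.026,0.53,0.18,0.1,1],[0,0,0.026,0.53,0.18,0.1,1]]}}

```text
clock: 13.0
tool_pos: [0.44, -0.0134, 0.1176]
eef_rot: [-1.706, -2.638, 0.0]
ft_force: [-0.6, -0.4, -2.0]
opening: 0.0591
gripper_force: 65.0
```

{"method": "carry_out", "body": {"increments": [[0,0,0,0,0,0.15,1],[0,0,0,0,0,0.3,1],[0,0,0,0,0,0.42,1],[0,0,0,0,0,0.5,1],[0,0,0,0,0,0.5,1],[0,0,0,0,0,0.52,1],[0,0,0,0,0,0.54,1],[0,0,0,0,0,0.56,1],[0,0,0,0,0,0.56,1],[0,0,0,0,0,0.56,1],[0,0,0,0,0,0.56,1]]}}

```text
clock: 13.92
tool_pos: [0.4401, -0.0126, 0.062]
eef_rot: [1.704, 2.639, 0.0]
ft_force: [0.3, -0.3, -0.8]
opening: 0.0594
gripper_force: 65.0
```

{"method": "carry_out", "body": {"increments": [[0,0,0,0,0,0.01,1],[0,0,0,0,0,0.02,1],[0,0,0,0,0,0.02,1],[0,0,0,0,0,0.02,1]]}}

```text
clock: 14.25
tool_pos: [0.4397, -0.0125, 0.0596]
eef_rot: [-1.704, -2.639, 0.0]
ft_force: [-0.5, 0.0, -0.9]
opening: 0.0589
gripper_force: 65.0
```

{"method": "carry_out", "body": {"increments": [[0,0,0,0,0,0.01,1],[0,0,0,0,0,0.01,1],[0,0,0,0,0,0.01,1],[0,0,0,0,0,0.01,1]]}}

```text
clock: 14.58
tool_pos: [0.4399, -0.0125, 0.0593]
eef_rot: [-1.704, -2.639, -0.0]
ft_force: [-2.9, 0.2, 5.6]
opening: 0.0588
gripper_force: 65.6
```

{"method": "carry_out", "body": {"increments": [[0,0,0,0,0,0,-0.2],[0,0,0,0,0,0,-0.6],[0,0,0,0,0,0,-1],[0,0,0,0,0,0,-1],[0,0,0,0,0,0,-1],[0,0,0,0,0,0,-1],[0,0,0,0,0,-0.2,-1],[0,0,0,0,0,-0.5,-1],[0,0,0,0,0,-0.9,-1],[0,0,0,0,0,-1,-1]]}}

```text
clock: 15.42
tool_pos: [0.4433, -0.0132, 0.1639]
eef_rot: [1.7, 2.633, 0.005]
ft_force: [1.9, 0.1, 1.6]
opening: 0.0854
gripper_force: 0.0
```

{"method": "carry_out", "body": {"increments": [[0,0,0,-0.12,0.3,0,-1],[0,0,0,-0.24,0.6,0,-1],[0,0,0,-0.36,0.9,0,-1]]}}

```text
clock: 15.67
tool_pos: [0.538, -0.0083, 0.1594]
eef_rot: [1.704, 2.638, 0.001]
ft_force: [1.2, 0.7, 0.7]
opening: 0.0857
gripper_force: 0.0
```

{"method": "carry_out", "body": {"increments": [[0,0,0,-0.12,0.3,0,-1],[0,0,0,-0.24,0.6,0,-1],[0,0,0,-0.36,0.9,0,-1],[0,0,0,-0.36,0.9,0,-1],[0,0,0,-0.36,0.9,0,-1],[0,0,0,-0.36,0.9,0,-1],[0,0,0,-0.36,0.9,0,-1]]}}

```text
clock: 16.25
tool_pos: [0.6321, -0.0041, 0.1583]
eef_rot: [-1.703, -2.638, 0.001]
ft_force: [-1.0, -0.3, -0.2]
opening: 0.085
gripper_force: 0.0
```

```bash
python3 - <<'E'
from h import *
s,im=look('w6'); p=topx((.634,-.004,.06),s); meas(im,s,{'pl':p}); print(p,s['q'])
cv2.imwrite('pics/sc6.png',ctrl.capture('scene')[...,::-1])
E
```

```text
16.25 [ 0.6321 -0.0041  0.1583] [-1.703e+00 -2.638e+00  1.000e-03]
pl rect c [ 0.633  -0.0042] size [0.066 0.065] ang 72.7 | circ [ 0.6329 -0.0038] 0.0676 px [258 203] [368 312]
[314.46458442 246.78379353] [-1.08618744e-01  3.34464129e-01 -1.05722701e-01  1.13225245e+00
 -5.56485559e-05  1.03815696e+00]
```

View pics/sc6.png

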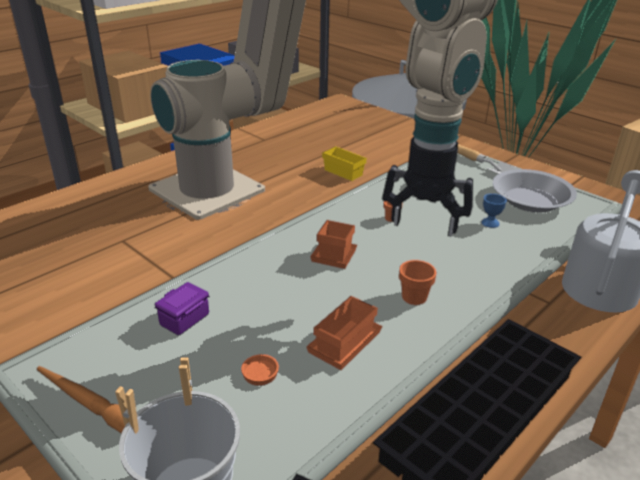

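Both the square and oblong pots sit in their saucers at (334,243) and (345,330). The large pot is below the tool, so I'll grasp it.

{"method": "carry_out", "body": {"increments": [[0,0,0,0,0,0.3,-1],[0,0,0,0,0,0.6,-1],[0,0,0,0,0,0.85,-1],[0,0,0,0,0,1,-1],[0,0,0,0,0,1,-1],[0,0,0,0,0,1,-1],[0,0,0,0,0,1,1],[0,0,0,0,0,1,1],[0,0,0,0,0,1,1],[0,0,0,0,0,1,1],[0,0,0,0,0,1,1],[0,0,0,0,0,1,1]]}}

```text
clock: 17.35
tool_pos: [0.6357, -0.0044, 0.0617]
eef_rot: [1.702, 2.636, 0.003]
ft_force: [-1.0, 0.9, 5.9]
opening: 0.0647
gripper_force: 66.8
```

{"method": "carry_out", "body": {"increments": [[0,0,0,0,0,0,1],[0,0,0,0,0,-0.1,1],[0,0,0,0,0,-0.25,1],[0,0,0,0,0,-0.5,1],[0,0,0,0,0,-0.75,1],[0,0,0,0,0,-1,1],[0,0,0,0,0,-1,1],[0,0,0,0,0,-1,1],[0,0,0,0,0,-1,1]]}}

```text
clock: 18.1
tool_pos: [0.633, -0.004, 0.1584]
eef_rot: [-1.704, -2.639, 0.0]
ft_force: [-0.0, 0.0, -2.3]
opening: 0.0646
gripper_force: 66.7
```

{"method": "carry_out", "body": {"increments": [[0,0,0,0.2,-0.035,0,1],[0,0,0,0.45,-0.08,0,1],[0,0,0,0.7,-0.12,0,1],[0,0,0,0.85,-0.15,0,1]]}}

```text
clock: 18.43
tool_pos: [0.5816, 0.0687, 0.1563]
eef_rot: [-1.7, -2.636, 0.004]
ft_force: [-0.9, 0.1, -1.4]
opening: 0.0645
gripper_force: 66.7
```

{"method": "carry_out", "body": {"increments": [[0,0,0,0.25,-0.04,0,1],[0,0,0,0.5,-0.09,0,1],[0,0,0,0.7,-0.12,0,1],[0,0,0,0.85,-0.15,0,1]]}}

```text
clock: 18.77
tool_pos: [0.5341, 0.1396, 0.1573]
eef_rot: [-1.702, -2.638, 0.003]
ft_force: [-0.2, 0.3, -2.3]
opening: 0.0647
gripper_force: 66.7
```

{"method": "carry_out", "body": {"increments": [[0,0,0,0.25,-0.04,0,1],[0,0,0,0.5,-0.09,0,1],[0,0,0,0.7,-0.12,0,1],[0,0,0,0.85,-0.15,0,1]]}}

```text
clock: 19.1
tool_pos: [0.486, 0.2108, 0.1578]
eef_rot: [-1.702, -2.639, 0.002]
ft_force: [-0.2, 0.2, -0.9]
opening: 0.0647
gripper_force: 66.7
```

{"method": "carry_out", "body": {"increments": [[0,0,0,0.25,-0.04,0,1],[0,0,0,0.5,-0.09,0,1],[0,0,0,0.7,-0.12,0,1],[0,0,0,0.85,-0.15,0,1]]}}

```text
clock: 19.43
tool_pos: [0.4375, 0.282, 0.1579]
eef_rot: [-1.703, -2.639, 0.002]
ft_force: [-0.4, -0.4, -1.5]
opening: 0.0648
gripper_force: 66.7
```

{"method": "carry_out", "body": {"increments": [[0,0,0,0.25,-0.04,0,1],[0,0,0,0.5,-0.09,0,1],[0,0,0,0.7,-0.12,0,1],[0,0,0,0.83,-0.15,0,1],[0,0,0,0.83,-0.15,0,1],[0,0,0,0.83,-0.15,0,1],[0,0,0,0.83,-0.15,0,1],[0,0,0,0.83,-0.15,0,1]]}}

```text
clock: 20.1
tool_pos: [0.3915, 0.3498, 0.1584]
eef_rot: [1.705, 2.638, -0.001]
ft_force: [0.3, 0.5, -1.1]
opening: 0.0643
gripper_force: 66.7
```

{"method": "carry_out", "body": {"increments": [[0,0,0,0,0.0,0.2,1],[0,0,0,0,0,0.4,1],[0,0,0,0,0,0.6,1],[0,0,0,0,0,0.75,1],[0,0,0,0,0,0.82,1],[0,0,0,0,0,0.84,1],[0,0,0,0,0,0.86,1],[0,0,0,0,0,0.88,1],[0,0,0,0,0,0.9,1],[0,0,0,0,0,0.9,1],[0,0,0,0,0,0.9,1]]}}

```text
clock: 21.02
tool_pos: [0.3902, 0.3511, 0.072]
eef_rot: [-1.704, -2.636, -0.0]
ft_force: [-9.1, -0.7, 19.1]
opening: 0.0644
gripper_force: 69.0
```

```bash
python3 - <<'E'
from h import *
print(ctrl.get_state()['tool_pos'],ctrl.get_state()['ft_force'])
im=ctrl.capture('side')[280:440,200:420]; cv2.imwrite('pics/s7.png',cv2.resize(im[...,::-1],None,fx=3,fy=3))
E
```

```text
[0.3902097  0.3510825  0.07204309] [-9.12692861 -0.67867713 19.1443316 ]
```

View pics/s7.png

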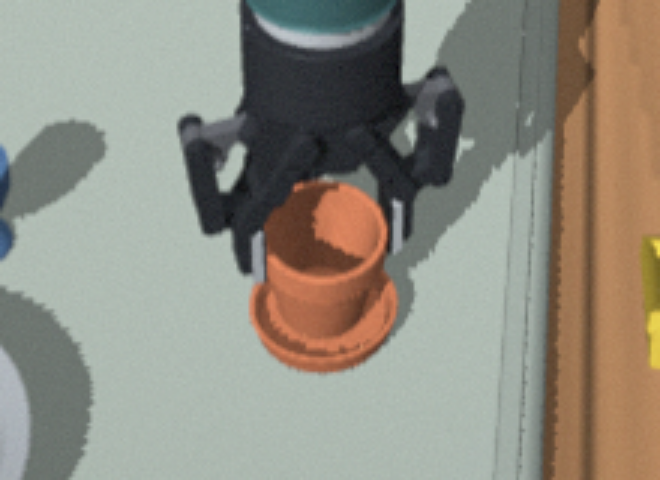

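Contact came about 5 mm early, with a lateral force, so I'll back up a little and check from the wrist.

{"method": "carry_out", "body": {"increments": [[0,0,0,0,0,-0.03,1],[0,0,0,0,0,-0.06,1],[0,0,0,0,0,-0.06,1],[0,0,0,0,0,-0.06,1],[0,0,0,0,0,-0.06,1],[0,0,0,0,0,-0.06,1]]}}

```text
clock: 21.57
tool_pos: [0.3919, 0.3509, 0.0749]
eef_rot: [1.704, 2.639, 0.002]
ft_force: [0.3, 0.9, 1.1]
opening: 0.0643
gripper_force: 66.9
```

```bash
python3 - <<'E'
from h import *
s,im=look('w7'); print(s['ft_force'])
a=im[100:460,140:500]; b=ctrl.capture('side')[300:430,240:370]; c=ctrl.capture('scene')[130:230,370:470]
cv2.imwrite('pics/c7.png',np.hstack([cv2.resize(v,(380,380),interpolation=2) for v in (a,b)])[...,::-1])
E
```

```text
21.5667 [0.3919 0.3509 0.0749] [1.704e+00 2.639e+00 2.000e-03]
[0.32176843 0.93342398 1.0526688 ]
```

View pics/c7.png

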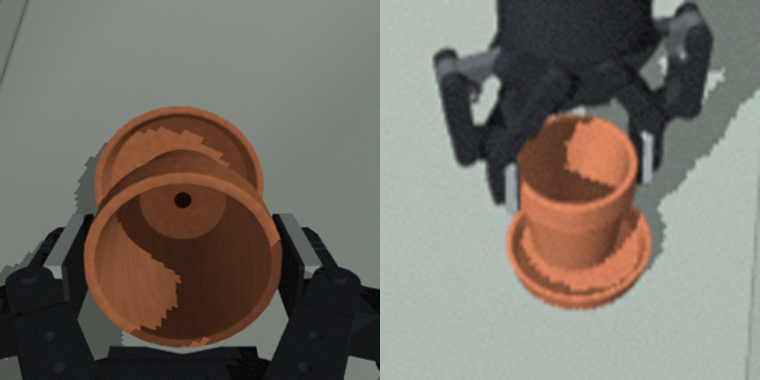

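```bash
python3 - <<'E'
from h import *
s=dict(eef_rot=np.array([1.704,2.639,.002]),tool_pos=np.array([.3919,.3509,.0749]))
t=s['tool_pos']
print('expected hole',topx(t+[0,0,-.0317],s))
xa=R.from_rotvec(s['eef_rot']).as_matrix()[:,0]
for h in (.025,.030): print('rim',[topx(t+[0,0,h]+a*xa,s).round(1) for a in (0,.033,-.033)])
px=np.array([(182,200)])/1.0556+[140,100]
for z in(.036,.040,.044,.048): print('hole at z',z,plane('wrist',px,z,s).round(4))
e=np.array([(95,190),(180,107),(264,190)])/1.0556+[140,100]
q=plane('wrist',e,.039,s); print('saucer rim pts',q.round(4))
ye=R.from_rotvec(s['eef_rot']).as_matrix()
print('in tool', ((q-t)@ye)[:,:2].round(4))
r=np.array([(183,172),(183,347),(85,260),(282,260)])/1.0556+[140,100]
for z in(.1,.105): print('pot rim tool',z,((plane('wrist',r,z,s)-t)@ye)[:,:2].round(4))
E
```

```text
expected hole [311.08684222 286.54006998]
rim [array([310.7, 351.4]), array([310.6, 261.4]), array([310.8, 427.4])]
rim [array([310.6, 359.6]), array([310.5, 266.9]), array([310.8, 437.4])]
hole at z 0.036 [[0.3944 0.3469 0.036 ]]
hole at z 0.04 [[0.3937 0.3485 0.04  ]]
hole at z 0.044 [[0.393  0.3501 0.044 ]]
hole at z 0.048 [[0.3922 0.3517 0.048 ]]
saucer rim pts [[0.3547 0.3359 0.039 ]
 [0.3749 0.388  0.039 ]
 [0.4268 0.3684 0.039 ]]
in tool [[ 0.0016 -0.0401]
 [ 0.0408 -0.0003]
 [ 0.0016  0.0389]]
pot rim tool 0.1 [[ 0.0325  0.0009]
 [-0.0335  0.001 ]
 [ 0.0019 -0.0311]
 [ 0.0019  0.0334]]
pot rim tool 0.105 [[ 0.0343  0.0009]
 [-0.0289  0.001 ]
 [ 0.005  -0.0297]
 [ 0.005   0.032 ]]
```

It is centred to within about 1 mm and upright, so I'll lower it slowly again.

{"method": "carry_out", "body": {"increments": [[0,0,0,0,0,0.01,1],[0,0,0,0,0,0.02,1],[0,0,0,0,0,0.03,1],[0,0,0,0,0,0.04,1],[0,0,0,0,0,0.04,1],[0,0,0,0,0,0.04,1]]}}

```text
clock: 22.22
tool_pos: [0.3918, 0.3516, 0.0724]
eef_rot: [1.704, 2.639, 0.004]
ft_force: [-0.2, -0.4, -0.6]
opening: 0.064
gripper_force: 66.9
```

{"method": "carry_out", "body": {"increments": [[0,0,0,0,0,0.01,1],[0,0,0,0,0,0.01,1],[0,0,0,0,0,0.01,1],[0,0,0,0,0,0.01,1]]}}

```text
clock: 22.55
tool_pos: [0.3905, 0.3504, 0.0691]
eef_rot: [-1.704, -2.638, 0.002]
ft_force: [-1.4, 2.0, 0.2]
opening: 0.0647
gripper_force: 67.0
```

{"method": "carry_out", "body": {"increments": [[0,0,0,0,0,0.01,1],[0,0,0,0,0,0.02,1],[0,0,0,0,0,0.02,1],[0,0,0,0,0,0.02,1]]}}

```text
clock: 22.88
tool_pos: [0.3907, 0.3499, 0.0671]
eef_rot: [1.704, 2.639, -0.002]
ft_force: [-0.3, 0.3, -1.1]
opening: 0.0644
gripper_force: 66.9
```

{"method": "carry_out", "body": {"increments": [[0,0,0,0,0,0.01,1],[0,0,0,0,0,0.01,1],[0,0,0,0,0,0.01,1]]}}

```text
clock: 23.13
tool_pos: [0.3909, 0.3499, 0.0667]
eef_rot: [1.704, 2.639, -0.002]
ft_force: [-1.3, -2.7, 2.1]
opening: 0.0646
gripper_force: 67.1
```

{"method": "carry_out", "body": {"increments": [[0,0,0,0,0,0.01,1],[0,0,0,0,0,0.01,1],[0,0,0,0,0,0.01,1]]}}

```text
clock: 23.38
tool_pos: [0.391, 0.3499, 0.0666]
eef_rot: [1.704, 2.638, -0.002]
ft_force: [-2.7, -3.5, 8.2]
opening: 0.0647
gripper_force: 67.8
```

{"method": "carry_out", "body": {"increments": [[0,0,0,0,0,0,-0.2],[0,0,0,0,0,0,-0.6],[0,0,0,0,0,0,-1],[0,0,0,0,0,0,-1],[0,0,0,0,0,0,-1],[0,0,0,0,0,0,-1],[0,0,0,0,0,-0.2,-1],[0,0,0,0,0,-0.5,-1],[0,0,0,0,0,-0.9,-1],[0,0,0,0,0,-1,-1]]}}

```text
clock: 24.22
tool_pos: [0.3941, 0.3527, 0.1713]
eef_rot: [1.702, 2.636, 0.013]
ft_force: [0.8, 1.7, 1.5]
opening: 0.0854
gripper_force: 0.0
```

{"method": "carry_out", "body": {"increments": [[0,0,0,-0.35,-0.05,0,-1],[0,0,0,-0.7,-0.1,0,-1],[0,0,0,-1,-0.15,0,-1]]}}

```text
clock: 24.47
tool_pos: [0.4192, 0.2524, 0.1663]
eef_rot: [1.701, 2.639, 0.002]
ft_force: [0.3, -0.2, -1.0]
opening: 0.0851
gripper_force: 0.0
```

{"method": "carry_out", "body": {"increments": [[0,0,0,-0.35,-0.05,0,-1],[0,0,0,-0.7,-0.1,0,-1],[0,0,0,-0.95,-0.14,0,-1],[0,0,0,-0.95,-0.14,0,-1],[0,0,0,-0.95,-0.14,0,-1],[0,0,0,-0.95,-0.14,0,-1],[0,0,0,-0.95,-0.14,0,-1]]}}

```text
clock: 25.05
tool_pos: [0.4447, 0.1616, 0.1656]
eef_rot: [-1.702, -2.64, -0.0]
ft_force: [0.7, 0.8, -0.1]
opening: 0.0855
gripper_force: 0.0
```

```bash
python3 - <<'E'
from h import *
s,im=look('w8'); p=topx((.432,.186,.05),s); print(p); meas(im,s,{'ps':p}); p=topx((.391,.351,.05),s); print(p);meas(im,s,{'pl':p})
E
```

```text
25.05 [0.4447 0.1616 0.1656] [-1.702 -2.64  -0.   ]
[309.35712663 198.83696588]
ps rect c [0.4279 0.1856] size [0.04  0.041] ang 24.4 | circ [0.4277 0.1855] 0.042 px [271 169] [335 233]
[362.30003601 -86.43578626]
```

View pics/w8.png

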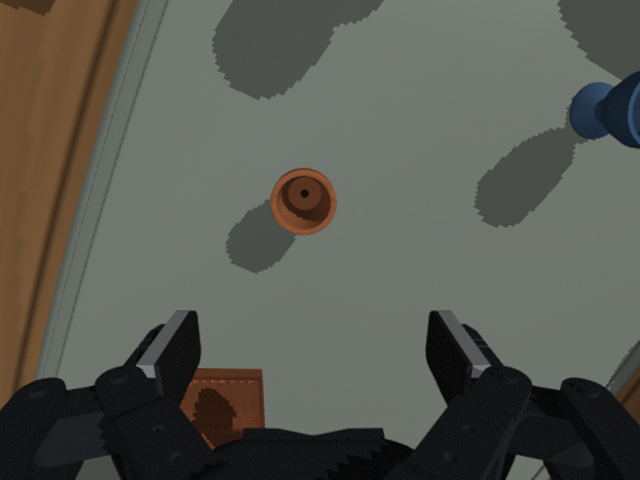

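The small pot is at (303,202), world (0.428,0.1856), and measures 42 mm across. I'll grasp it.

{"method": "carry_out", "body": {"increments": [[0,0,0,0.15,-0.03,0.3,-1],[0,0,0,0.29,-0.056,0.6,-1],[0,0,0,0.29,-0.056,0.85,-1],[0,0,0,0.29,-0.056,0.85,-1],[0,0,0,0.29,-0.056,0.85,-1],[0,0,0,0.29,-0.056,0.85,-1]]}}

```text
clock: 25.6
tool_pos: [0.4289, 0.1857, 0.0819]
eef_rot: [1.702, 2.639, 0.002]
ft_force: [0.9, 0.5, 0.5]
opening: 0.0852
gripper_force: 0.0
```

{"method": "carry_out", "body": {"increments": [[0,0,0,0,0,0.2,-1],[0,0,0,0,0,0.4,-1],[0,0,0,0,0,0.4,-1],[0,0,0,0,0,0.4,-1],[0,0,0,0,0,0.4,-1],[0,0,0,0,0,0.4,1],[0,0,0,0,0,0.4,1],[0,0,0,0,0,0.4,1],[0,0,0,0,0,0.4,1],[0,0,0,0,0,0.4,1],[0,0,0,0,0,0.4,1],[0,0,0,0,0,0.4,1]]}}

```text
clock: 26.6
tool_pos: [0.4287, 0.1852, 0.0419]
eef_rot: [1.703, 2.638, 0.002]
ft_force: [-0.9, -0.1, 6.1]
opening: 0.0406
gripper_force: 59.9
```

{"method": "carry_out", "body": {"increments": [[0,0,0,0,0,0,1],[0,0,0,0,0,0,1],[0,0,0,0,0,0,1],[0,0,0,0,0,0,1]]}}

```text
clock: 26.93
tool_pos: [0.4287, 0.1852, 0.0419]
eef_rot: [1.703, 2.638, 0.002]
ft_force: [-1.8, -0.4, 6.7]
opening: 0.0406
gripper_force: 59.9
```

{"method": "carry_out", "body": {"increments": [[0,0,0,0,0,-0.1,1],[0,0,0,0,0,-0.25,1],[0,0,0,0,0,-0.5,1],[0,0,0,0,0,-0.75,1],[0,0,0,0,0,-1,1],[0,0,0,0,0,-1,1],[0,0,0,0,0,-1,1]]}}

```text
clock: 27.52
tool_pos: [0.4294, 0.1855, 0.1428]
eef_rot: [1.703, 2.637, 0.005]
ft_force: [-0.2, -0.2, 0.1]
opening: 0.0404
gripper_force: 60.6
```

{"method": "carry_out", "body": {"increments": [[0,0,0,-0.2,-0.03,-0.1,1],[0,0,0,-0.45,-0.06,-0.15,1],[0,0,0,-0.7,-0.1,-0.2,1],[0,0,0,-0.94,-0.13,-0.2,1]]}}

```text
clock: 27.85
tool_pos: [0.4542, 0.093, 0.1603]
eef_rot: [-1.703, -2.639, 0.001]
ft_force: [0.5, -0.1, 0.4]
opening: 0.0401
gripper_force: 60.6
```

{"method": "carry_out", "body": {"increments": [[0,0,0,-0.25,-0.03,0,1],[0,0,0,-0.5,-0.06,0,1],[0,0,0,-0.75,-0.1,0,1],[0,0,0,-0.94,-0.13,0,1]]}}

```text
clock: 28.18
tool_pos: [0.4806, 0.0014, 0.1592]
eef_rot: [-1.704, -2.637, 0.003]
ft_force: [1.2, 0.9, -0.5]
opening: 0.0404
gripper_force: 60.6
```

{"method": "carry_out", "body": {"increments": [[0,0,0,-0.25,-0.03,0,1],[0,0,0,-0.5,-0.06,0,1],[0,0,0,-0.75,-0.1,0,1],[0,0,0,-0.94,-0.13,0,1]]}}

```text
clock: 28.52
tool_pos: [0.5075, -0.0895, 0.1591]
eef_rot: [-1.704, -2.636, 0.002]
ft_force: [0.4, 0.5, -0.3]
opening: 0.0407
gripper_force: 60.6
```

{"method": "carry_out", "body": {"increments": [[0,0,0,-0.25,-0.03,0,1],[0,0,0,-0.5,-0.06,0,1],[0,0,0,-0.75,-0.1,0,1],[0,0,0,-0.94,-0.13,0,1]]}}

```text
clock: 28.85
tool_pos: [0.5344, -0.1804, 0.1589]
eef_rot: [-1.704, -2.636, 0.001]
ft_force: [0.5, 0.8, -0.7]
opening: 0.0404
gripper_force: 60.6
```

{"method": "carry_out", "body": {"increments": [[0,0,0,-0.25,-0.03,0,1],[0,0,0,-0.5,-0.06,0,1],[0,0,0,-0.75,-0.1,0,1],[0,0,0,-0.94,-0.13,0,1]]}}

```text
clock: 29.18
tool_pos: [0.5613, -0.2714, 0.1587]
eef_rot: [-1.704, -2.636, 0.001]
ft_force: [1.3, 0.0, -0.4]
opening: 0.0404
gripper_force: 60.6
```

{"method": "carry_out", "body": {"increments": [[0,0,0,-0.25,-0.03,0,1],[0,0,0,-0.5,-0.06,0,1],[0,0,0,-0.75,-0.1,0,1],[0,0,0,-0.92,-0.12,0,1],[0,0,0,-0.92,-0.12,0,1],[0,0,0,-0.92,-0.12,0,1],[0,0,0,-0.92,-0.12,0,1]]}}

```text
clock: 29.77
tool_pos: [0.5878, -0.3576, 0.1591]
eef_rot: [-1.702, -2.636, -0.001]
ft_force: [-0.3, -0.1, -0.8]
opening: 0.0403
gripper_force: 60.6
```

```bash
python3 - <<'E'
from h import *
s,im=look('w9'); p=topx((.578,-.331,.035),s); print(p); meas(im,s,{'ss':p})
E
```

```text
29.7667 [ 0.5878 -0.3576  0.1591] [-1.702e+00 -2.636e+00 -1.000e-03]
[314.72349361 195.82607715]
ss rect c [ 0.5782 -0.3304] size [0.056 0.056] ang 70.8 | circ [ 0.5784 -0.3305] 0.0569 px [275 154] [357 236]
```

View pics/w9.png

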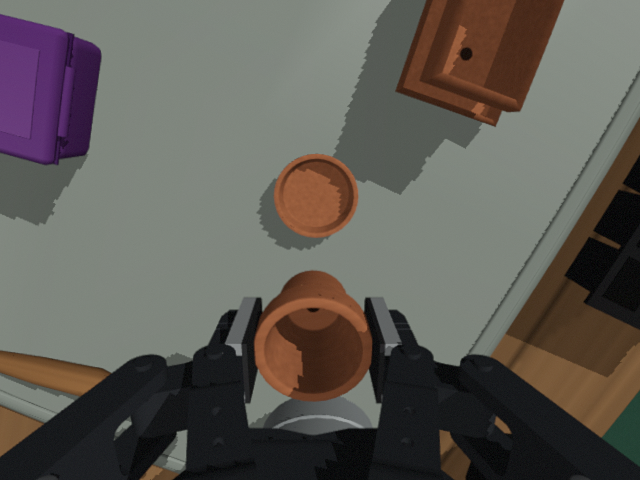

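The small saucer is at (316,195), world (0.578,-0.3305), and measures 57 mm across. The pot is held upright, so I'll move over the saucer and lower it.

{"method": "carry_out", "body": {"increments": [[0,0,0,0.15,0.01,0,1],[0,0,0,0.28,0.025,0.15,1],[0,0,0,0.28,0.025,0.35,1],[0,0,0,0.28,0.025,0.6,1],[0,0,0,0.28,0.025,0.8,1],[0,0,0,0.28,0.025,0.95,1],[0,0,0,0.28,0.025,0.95,1],[0,0,0,0.28,0.025,0.95,1],[0,0,0,0.28,0.025,0.95,1]]}}

```text
clock: 30.57
tool_pos: [0.5802, -0.332, 0.0668]
eef_rot: [1.702, 2.639, 0.0]
ft_force: [0.1, 0.3, -1.1]
opening: 0.0402
gripper_force: 60.6
```

{"method": "carry_out", "body": {"increments": [[0,0,0,0,0,0.03,1],[0,0,0,0,0,0.06,1],[0,0,0,0,0,0.09,1],[0,0,0,0,0,0.12,1],[0,0,0,0,0,0.14,1],[0,0,0,0,0,0.14,1],[0,0,0,0,0,0.14,1]]}}

```text
clock: 31.15
tool_pos: [0.5795, -0.3322, 0.0514]
eef_rot: [-1.704, -2.639, -0.0]
ft_force: [0.2, -1.0, -0.3]
opening: 0.0405
gripper_force: 60.6
```

{"method": "carry_out", "body": {"increments": [[0,0,0,0,0,0.01,1],[0,0,0,0,0,0.02,1],[0,0,0,0,0,0.03,1],[0,0,0,0,0,0.03,1],[0,0,0,0,0,0.03,1]]}}

```text
clock: 31.57
tool_pos: [0.5797, -0.3323, 0.0486]
eef_rot: [-1.704, -2.639, -0.0]
ft_force: [-0.3, 0.4, -0.0]
opening: 0.04
gripper_force: 60.6
```

{"method": "carry_out", "body": {"increments": [[0,0,0,0,0,0.01,1],[0,0,0,0,0,0.01,1],[0,0,0,0,0,0.01,1]]}}

```text
clock: 31.82
tool_pos: [0.5797, -0.3323, 0.0476]
eef_rot: [-1.704, -2.639, -0.0]
ft_force: [-1.0, 0.1, 0.4]
opening: 0.0405
gripper_force: 60.6
```

{"method": "carry_out", "body": {"increments": [[0,0,0,0,0,0.01,1],[0,0,0,0,0,0.01,1],[0,0,0,0,0,0.01,1]]}}

```text
clock: 32.07
tool_pos: [0.5798, -0.3324, 0.047]
eef_rot: [1.704, 2.639, 0.0]
ft_force: [-1.0, 0.8, 1.5]
opening: 0.0403
gripper_force: 60.8
```

Contact is at the expected height. I'll release, lift and verify.

{"method": "carry_out", "body": {"increments": [[0,0,0,0,0,0.005,0.2],[0,0,0,0,0,0.005,-0.2],[0,0,0,0,0,0.005,-0.6],[0,0,0,0,0,0.005,-1],[0,0,0,0,0,0.005,-1],[0,0,0,0,0,0.005,-1],[0,0,0,0,0,0.005,-1],[0,0,0,0,0,-0.2,-1],[0,0,0,0,0,-0.5,-1],[0,0,0,0,0,-0.9,-1],[0,0,0,0,0,-1,-1]]}}

```text
clock: 32.98
tool_pos: [0.5828, -0.3344, 0.1533]
eef_rot: [1.699, 2.631, -0.001]
ft_force: [2.3, -1.1, 2.1]
opening: 0.0855
gripper_force: 0.0
```

{"method": "carry_out", "body": {"increments": [[0,0,0,0.2,0,-0.4,-1],[0,0,0,0.4,0,-0.8,-1],[0,0,0,0.6,0,-1,-1],[0,0,0,0.6,0,-1,-1],[0,0,0,0.6,0,-1,-1],[0,0,0,0.6,0,-1,-1],[0,0,0,0.6,0,-1,-1],[0,0,0,0.6,0,-1,-1]]}}

```text
clock: 33.65
tool_pos: [0.5543, -0.2777, 0.2445]
eef_rot: [-1.703, -2.636, 0.0]
ft_force: [0.3, 0.7, -0.7]
opening: 0.0851
gripper_force: 0.0
```

```bash
python3 - <<'E'
from h import *
a=ctrl.capture('scene')[150:410,220:520]; b=ctrl.capture('side')[140:430,150:400]
cv2.imwrite('pics/fin.png',np.hstack([cv2.resize(v,(400,400),interpolation=2) for v in (a,b)])[...,::-1])
E
```

```text
(no output)
```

View pics/fin.png

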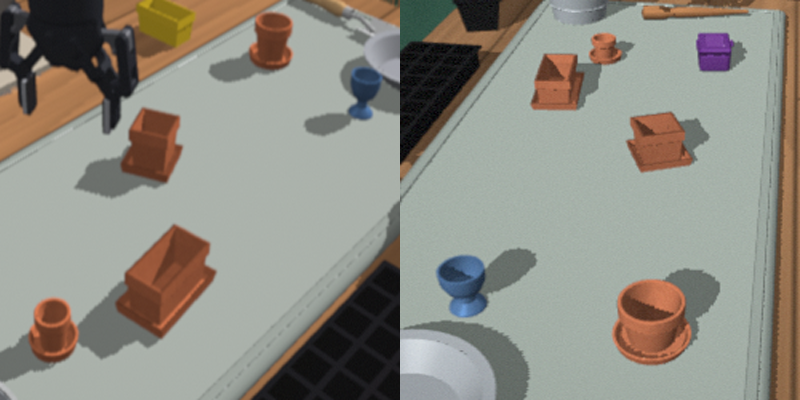

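All four pots stand upright in their own saucers: small (55,330), oblong (165,285), square (152,145) and large (272,40) in the left half. The egg cup and the box are untouched.

```bash
python3 -c "
from station import ctrl
print(ctrl.job_done())"
```

```text
the job is handed in; nothing more can be done
None
```

I stood all four pots upright in their matching saucers and handed the job in at about 34 s of the 93 s allowed; the hand-in returned no verdict.

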